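Fit a linear bearing into its housing

TASK

Take the long plain bearing sleeve (the one without a flange) up and off its slanted peg on the little leaning pegboard, set it down gently, without dropping it, into the cradle of the open bearing housing, then press the hinged cover down over it until its catch holds it fully shut. Leave the other two sleeves on their pegs, and do not knock the bottle or the screwdriver about.

Things in the scene. Friction and masses are not known exactly. Their poses are not given: they have to be found in the camera images.
- sleeve: the long plain bearing sleeve: steel tube 59 mm long, 40 mm outside diameter, 25 mm bore, no flange, about 220 g, ends alike. Its x axis is the tube axis; origin on the axis at one end face, the tube fills x = 0 to 59 mm. It starts on one of three pegs with x = 0 against the board, its axis slanting up 35 degrees from level, about 7 mm below the peg's axis
- sleeve_mid (a point): the middle of the long sleeve, on its axis, 29.5 mm from either end
- rack: small leaning pegboard fixed to the bench: grey sheet 260 mm wide (its y), 5 mm thick, square to its three pegs, which stand at y = -80, 0 and 80 mm and point along (0.819, 0, 0.574) in its frame, 35 degrees above level. Origin on the bench under the root of the middle peg, z up. Top edge 33 mm above the peg roots along the slope. Which sleeve hangs on which peg varies
- peg0_root (a point): where the peg at y = -80 mm leaves the board, on the peg's axis, 100 mm above the bench. Pegs are 10 mm thick, with a 15 mm ball on the tip
- peg0_tip (a point): centre of the 15 mm ball on the tip of that peg, 78 mm from the root
- peg1_tip (a point): the same for the middle peg (y = 0)
- peg2_tip (a point): the same for the peg at y = 80 mm
- housing: white bearing housing fixed on a 30 mm aluminium profile. Origin on the bench under the cradle's middle; x along the cradle towards the cover's hinge. Base plate 136 x 60 mm, top at z = 38 mm. Two V yokes 12 mm long, at x = -22 and 22 mm, free gap 32 mm between them for fingers. Latch post 84 mm high at x = -63 mm, hinge posts 95 mm high at x = 54 mm, y = -26 and 26 mm
- seat (a point): where the middle of the seated sleeve belongs: 64 mm above the bench; the sleeve axis then lies level along the housing's x. The yokes stop 8 mm below this axis; end stops 31.5 mm either way along x (2 mm play at each end) have sloped tops 1 mm below the axis
- cover (a joint): angle of the cover in rad: 0 = shut and held by the catch, grows as it opens, at most 2.2; it starts wide open (1.75 to 2.1, leaning back beyond upright). A weak spring opens it again unless the catch (a sprung ball on the latch post) has snapped over, which takes about 7 N at the free end in the last 10 mm
- cover_hinge (a point): middle of the cover's hinge axis (along housing y), 52 mm along housing x from the seat, 24 mm above it. The cover is a white plate 98 mm long from hinge to free end, 42 mm wide, 5 mm thick, centred on the hinge axis; shut, it reaches towards the housing's -x, its top 90.5 mm above the bench (ribs 2 mm higher), 1.5 mm clear of the sleeve
- cover_edge (a point): point on the cover's outer face (the top when shut), mid-width, 90 mm from the hinge, 8 mm from the free end
- short_sleeve: bystander: plain steel sleeve only 34 mm long, same 40 mm diameter and bore, on another peg; origin at its end face against the board
- flange_sleeve: bystander: steel sleeve 59 mm long and 40 mm in diameter with a round flange, 56 mm wide and 6 mm thick, at the end against the board; on another peg; origin at that end
- screw_tray: low grey tray of screws, 90 x 90 x 30 mm, fixed to the bench in front of the pegboard; origin under its middle
- motor_top (a point): top of the stepper motor fixed on the housing's profile: a block 42 x 42 mm, top 75 mm above the bench, with a 5 mm shaft 20 mm tall upon it, its middle 84 mm along housing y from the cradle
- oil_bottle: bystander: white bottle with a black cap, 42 mm in diameter, 120 mm tall, standing on the bench; origin under its middle
- screwdriver: bystander: screwdriver 180 mm long lying on the bench, before the housing; origin at its middle, x along it
Not all that is in view belongs to the job. What is shaped like the sleeve but turquoise is not meant. Of the things that look like the housing, the middle-sized one is meant.

How it is judged:
By the outcome, as a careful person would: the job done as asked, in the order asked, and still so for the second after the job is handed in, with the robot touching nothing.
It also fails if it takes over 58 s, if anything falls off the work surface, if the arm or the gripper's body presses on something with over 40 N, if the wrist force passes 120 N, or if a joint passes its speed limit or range.

ROBOT

A 7-joint arm with a two-finger parallel gripper is mounted at the origin on the work surface. World frame = base frame: x ahead of the robot, y to its left, z up, the work surface at z = 0. Lengths are in m, angles in rad, forces in N, time in s.
With the tool pointing down it reaches from about 0.425 to 0.875 m from the base axis. Payload 4.7 kg.
Tool frame: the origin (TCP) lies on the centre line of the jaws, within the pads' length; the fingertips stand 14 mm ahead of it and the grasp point (between the pads) lies 5 mm behind it; z points along the fingers, y is the line along which they close (so a half turn about z gives the same grasp; the last joint's range is limited). The gripper opens to 87 mm and grips with 3 to 60 N. Pads are 19 mm wide; open, the fingers measure 117 mm over their backs; the gripper's body (75 mm by 190 mm) begins 51 mm behind the grasp point.
Start: joints at [-1.287, 0.321, -0.07, 1.45, 0.023, 1.371, -0.057], TCP at [0.173, 0.626, 0.237] pointing down, gripper open.
Joint ranges: [-2.86, 2.86], [-0.3, 2.09], [-1.38, 1.24], [0.06, 2.45], [-1.56, 4.7], [0.09, 2.05], [-2.69, 2.69]. Speed limits (rad/s): [2.57, 2.57, 3.14, 3.14, 3.14, 3.14, 3.14].

INTERFACE

Orientations are given as a rotation vector (axis times angle).
In Python, from bench import ctrl gives the robot as it stands.
- The arm moves only by the tool send_rows, never from a script. Its argument "steps" is a list of rows, each an object of numbers: "tx", "ty", "tz": the shift along the tool's x, y, z in units of 60 mm (1.0 is 60 mm); "turn": the turn about the tool's z in units of 8 degrees (1.0 is 8 degrees); "grip": the opening, from 0 (shut) to 1 (fully open). A call has 1 to 12 rows; each row shifts and turns the commanded pose from where the row before left it, along the tool's axes as they then stand; what a row does not reach is not made up. A row lasts 1/8 s, in which the tool goes at most 62.5 mm and 10.7 degrees, less where a joint would pass 70% of its speed; a pose out of reach is approached as far as the arm can. A call is refused whole if a number of a shift passes 1 or a number of a turn 1, either way. A call with a gripper value outside its range is refused whole. The fingers move at their own pace and stop on an object; "newtons" is the grip in N (left out, the last holds). Time passes only in rows, so rows that do not move let the fingers close. It gives the time, the measured TCP pose, the force, the opening and the grip force at its end, in the units of the state.
- ctrl.get_state(): the state, without advancing time (a new reading comes with each control period).
- ctrl.get_image(name): name is "side" or "top" or "wrist"; returns a dict with "pixels" (480x640x3 uint8, red, green, blue), "K" (3x3 intrinsics, pixels), "cam_to_world" (4x4, takes a point from camera to world coordinates); the wrist camera has in their place "T_tool_cam" (4x4, takes a point from camera to tool coordinates, whose origin is the TCP and whose axes are the flange's). Camera axes: x right, y down, z forward; pixel columns grow to the right and rows downward; lengths in m; the calibration is good to about 2 mm. A picture is of the moment at which its call begins: read the wrist's pose just before it. There is no depth.
- ctrl.close_job(): hands the job in; it is judged then, once.
The state is a dict: "time": time; "joint_positions": joint angles; "qd": joint speeds; "joint_torque": joint torques, N m; "position": TCP position; "tool_rot": TCP orientation; "ft_force": force on the tool from outside, world axes, zero at the start; "torque": the same for the moment, N m; "grip_width": opening from 0.0 (shut) to 1.0 (fully open); "grip_force": force on a finger pad.
Only numpy, scipy, OpenCV 4.12 (cv2) and the standard library are available. Lean on these libraries where they do the work, as an engineer would, in place of code of your own. Each camera call takes 0.05 s, during which the arm holds its last target. There are 200 camera calls.

## Working session

There is one attempt and no reset: what is moved stays moved. The work goes in short steps, Python scripts to look and compute and a tool call to move; the robot and the scene stay as the last step left them, time stands still between calls to the robot, and variables do not carry over. Pictures are saved under pics/ and viewed, at most 10 in all, crops included, and the job is handed in when it is done.

Besides the shell and the picture viewer there is one more tool, called after "Emit:" by a JSON object that holds its "name" and its "arguments", one argument or row to a line. send_rows: Moves the arm, as the interface text tells. Its arguments: {"type":"object","properties":{"steps":{"type":"array"},"newtons":{"type":"number"}},"required":["steps"]}

```bash
mkdir -p pics; ls; python3 - <<'E'
from bench import ctrl
import cv2,numpy as np
s=ctrl.get_state(); print({k:np.round(v,3).tolist() for k,v in s.items()})
for n in("top","side","wrist"):
    d=ctrl.get_image(n); cv2.imwrite(f"pics/{n}0.png",d["pixels"][:,:,::-1]); np.savez(f"{n}0.npz",**d)
    print(n,[(k,np.round(v,4).tolist()) for k,v in d.items() if k!="pixels"])
E
```

```text
pics
{'time': 0.0, 'joint_positions': [-1.287, 0.322, -0.07, 1.452, 0.023, 1.371, -0.057], 'qd': [0.001, -0.001, 0.0, -0.0, 0.001, 0.001, -0.001], 'joint_torque': [0.0, -49.129, -0.404, -31.252, -0.064, 0.044, 0.0], 'position': [0.173, 0.626, 0.235], 'tool_rot': [-0.423, -3.113, 0.003], 'ft_force': [0.217, -0.034, 0.241], 'torque': [-0.023, 0.002, -0.033], 'grip_force': 0.0, 'grip_width': 1.001}
top [('K', [[444.2133, 0.0, 320.0714], [0.0, 444.2133, 239.2816], [0.0, 0.0, 1.0]]), ('cam_to_world', [[-0.0281, -0.9979, 0.0587, 0.4885], [-0.9996, 0.0278, -0.0058, -0.0342], [0.0041, -0.0588, -0.9983, 1.0589], [0.0, 0.0, 0.0, 1.0]])]
side [('K', [[467.3767, 0.0, 321.4068], [0.0, 467.3767, 239.2975], [0.0, 0.0, 1.0]]), ('cam_to_world', [[0.8085, -0.3948, 0.4364, 0.0557], [-0.5881, -0.5156, 0.6231, -0.75], [-0.021, -0.7604, -0.6491, 0.8489], [0.0, 0.0, 0.0, 1.0]])]
wrist [('K', [[365.248, 0.0, 323.8063], [0.0, 365.248, 242.7357], [0.0, 0.0, 1.0]]), ('T_tool_cam', [[-0.0002, -0.9539, -0.3002, 0.0832], [1.0, -0.0004, 0.0006, -0.0003], [-0.0007, -0.3002, 0.9539, -0.1484], [0.0, 0.0, 0.0, 1.0]])]
```

View pics/top0.png

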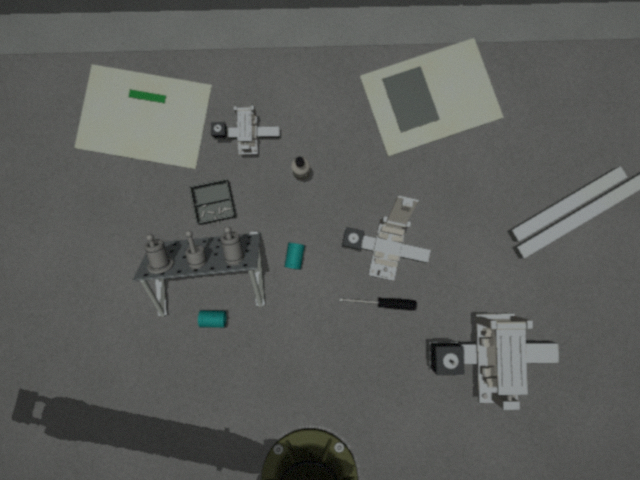

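View pics/side0.png

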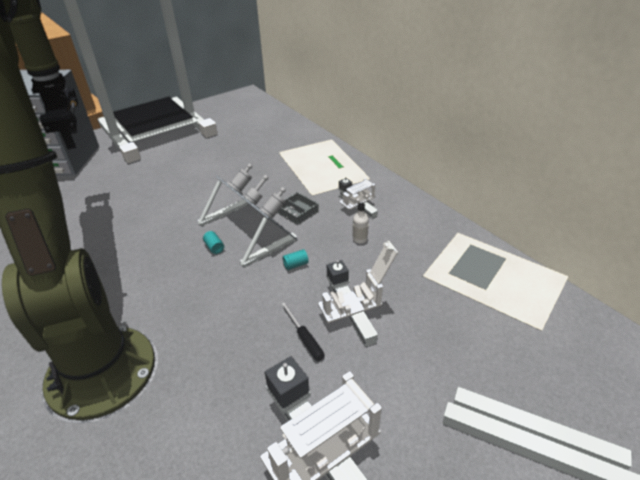

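The top view shows the rack at about (200,255), with pegs pointing up in the image (+x). The middle-sized housing is at (393,240) with its cover standing open, hinge towards (405,205). The screwdriver is at (380,302) and the bottle at (300,168). I'll enlarge both.

```bash
python3 - <<'E'
import cv2,numpy as np
t=cv2.imread("pics/top0.png");s=cv2.imread("pics/side0.png")
def c(im,x,y,w,h): return cv2.resize(im[y:y+h,x:x+w],(400,300),interpolation=cv2.INTER_CUBIC)
g=np.vstack([np.hstack([c(t,130,215,140,105),c(t,335,190,100,75+0)]),np.hstack([c(s,190,150,120,90),c(s,310,235,120,90)])])
g=np.clip(g*1.5,0,255).astype(np.uint8)
cv2.imwrite("pics/z0.png",g)
E
```

```text
(no output)
```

View pics/z0.png

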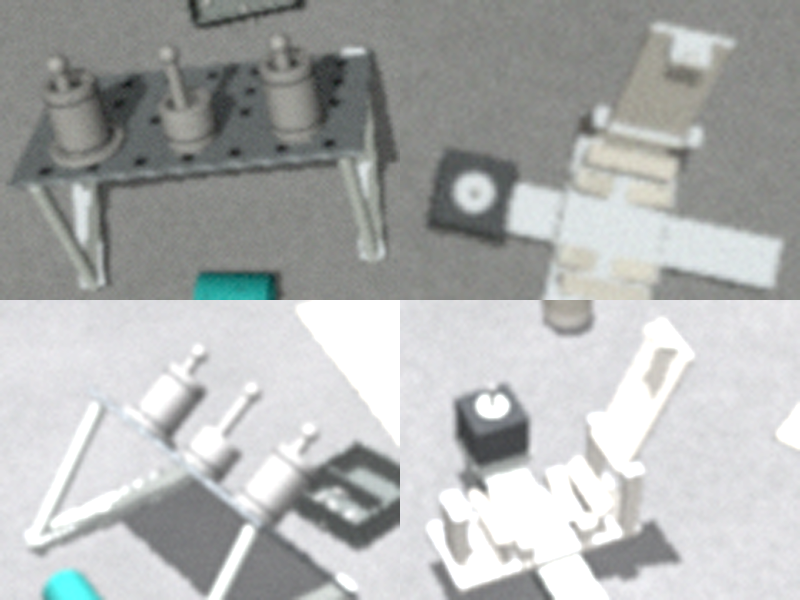

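The left peg (top view) holds the flanged sleeve, the middle the short one, and the right peg at about (232,245) the long plain one, so it is on peg0. Its ball tips are at about (150,237), (189,234) and (228,230). The motor disc is at (354,237).

```bash
cat > h.py <<'E'
import numpy as np,cv2
from scipy.optimize import least_squares
from scipy.spatial.transform import Rotation as R
def load(n): return dict(np.load(n+".npz"))
def c2w(d): return d["cam_to_world"]
def wristc2w(d,s):
    T=np.eye(4);T[:3,:3]=R.from_rotvec(s["tool_rot"]).as_matrix();T[:3,3]=s["position"];return T@d["T_tool_cam"]
def proj(P,K,C):
    P=np.atleast_2d(P);q=(P-C[:3,3])@C[:3,:3]; p=q@K.T; return p[:,:2]/p[:,2:]
def place(p,L):  # p=x,y,yaw ; L local pts (m)
    L=np.atleast_2d(np.asarray(L,float));c,s=np.cos(p[2]),np.sin(p[2])
    return np.c_[p[0]+c*L[:,0]-s*L[:,1],p[1]+s*L[:,0]+c*L[:,1],L[:,2]]
def fit(obs,p0): # obs list of (L,px,K,C)
    f=lambda p:np.concatenate([(proj(place(p,L),K,C)-px).ravel() for L,px,K,C in obs])
    r=least_squares(f,p0,loss="soft_l1");return r.x,f(r.x)
tip=np.array([[.078*.819,y,.1+.078*.574] for y in(.08,0,-.08)])
def dr(im,px,col=(0,0,255),k=1):
    for a in np.atleast_2d(px):
        cv2.circle(im,tuple(int(round(v*k)) for v in a),2,col,-1)
E
python3 - <<'E'
from h import *
t,s=load("top0"),load("side0")
a=lambda d:(d["K"],c2w(d))
p,r=fit([(tip,np.array([[150.3,237.4],[188.8,233.9],[227.65,230.05]]),*a(t)),(tip,np.array([[249.4,165.3],[265.6,176.4],[282.7,188.7]]),*a(s))],[.5,.3,0])
print("rack",p.round(4),r.round(1))
L=np.array([[0,.084,.077]]);H=np.array([[.054,.026,.095],[.054,-.026,.095]])
q,r=fit([(L,[[353.75,237.5]],*a(t)),(H,[[385,219.5],[407.5,224.3]],*a(t)),(L,[[337,266.5]],*a(s))],[.55,-.15,-.2])
print("housing",q.round(4),r.round(1))
box=[[x,y,.038] for x in(-.068,.068) for y in(-.03,.03)]+[[-.063,0,.084]]
im=[]
for d,cr in((t,[(130,215,140,105),(335,190,120,90)]),(s,[(190,150,120,90),(310,235,120,90)])):
    for i,(x,y,w,h) in enumerate(cr):
        k=400/w;g=cv2.resize(d["pixels"][y:y+h,x:x+w,::-1].copy(),(400,300),interpolation=cv2.INTER_CUBIC)
        o=np.array([x,y])
        if i==0:
            dr(g,(proj(place(p,tip),*a(d))-o),k=k); dr(g,(proj(place(p,[[.033*-.574,y,.1+.033*.819] for y in(-.13,.13)]),*a(d))-o),(0,255,0),k)
        else:
            dr(g,(proj(place(q,box),*a(d))-o),k=k);dr(g,(proj(place(q,np.r_[L,H]),*a(d))-o),(0,255,0),k)
            for th in(1.75,1.9,2.1): dr(g,proj(place(q,[[.052-.098*np.cos(th),0,.088+.098*np.sin(th)]]),*a(d))-o,(255,0,0),k)
        im.append(g)
cv2.imwrite("pics/f0.png",np.vstack([np.hstack(im[:2]),np.hstack(im[2:])]))
np.savez("pose.npz",rack=p,housing=q)
for n,px,z in(("bottle top",(300,161),.12),("turq",(295,256),.02),("driver",(380,302),.01)):
    C=c2w(t);v=C[:3,:3]@np.linalg.inv(t["K"])@np.array([*px,1]);print(n,(C[:3,3]+v*(z-C[2,3])/v[2]).round(3))
E
```

```text
rack [0.4974 0.2267 0.0686] [-0.5  0.1 -0.2 -0.1 -0.4 -0.   0.4  0.9  0.2  1.3  0.3  1.3]
housing [ 0.5263 -0.1943 -0.2445] [-0.8  0.7 -0.2 -0.2  0.6  0.1  0.6 -0. ]
bottle top [ 0.713 -0.001  0.12 ]
turq [0.512 0.019 0.02 ]
driver [ 0.399 -0.177  0.01 ]
```

View pics/f0.png

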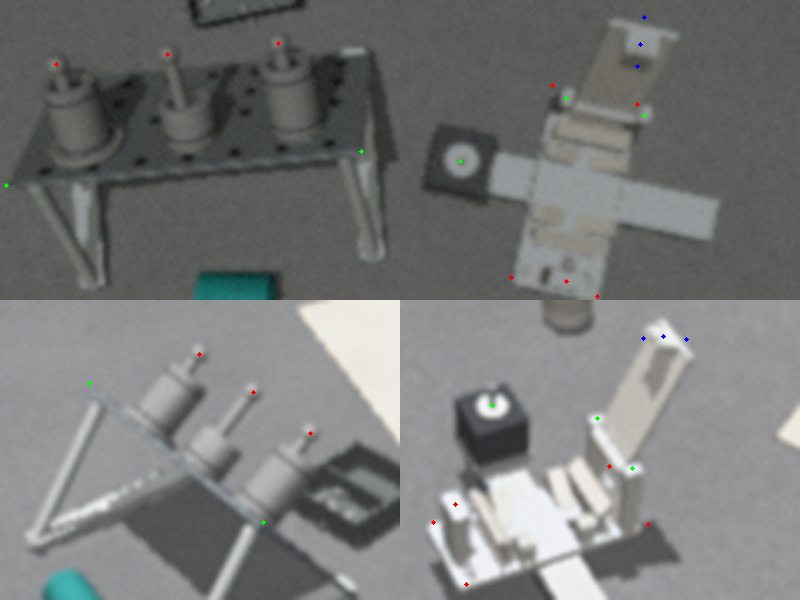

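The projected model sits on both objects. Next I'll plan the first approach.

```bash
cat >> h.py <<'E'
def plan(pt,yaw,s=None): # target TCP pos, tool x = direction yaw+pi ; prints turn then shifts along turned axes, in units
    from bench import ctrl
    s=s or ctrl.get_state();M=R.from_rotvec(s["tool_rot"]).as_matrix()
    a=np.arctan2(M[1,0],M[0,0]);d=(yaw+np.pi-a+np.pi)%(2*np.pi)-np.pi
    c,q=-np.cos(yaw),-np.sin(yaw)
    N=np.array([[c,q,0],[q,-c,0],[0,0,-1]]).T
    print("t",round(s["time"],2),"pos",np.round(s["position"],4),"tilt",M[:,2].round(3),"turn",round(-np.degrees(d)/8,2),"txyz",(N.T@(np.asarray(pt)-s["position"])/.06).round(2),"F",np.round(s["ft_force"],1),"w",round(s["grip_width"]*87,1),"gf",s["grip_force"])
P=lambda:dict(np.load("pose.npz"))
E
python3 - <<'E'
from h import *
p=P()["rack"];m=place(p,[[.0282,-.08,.1112]])[0];print(m)
plan(m+[0,0,.115],p[2])
E
```

```text
[0.53105109 0.14878993 0.1112    ]
t 0.15 pos [0.1732 0.6261 0.2357] tilt [-0.    -0.001 -1.   ] turn -2.42 txyz [-5.41 -8.35  0.16] F [-0.3 -1.1  0.1] w 87.1 gf 0.0
```

Emit:
{"name": "send_rows", "arguments": {
  "steps": [
    {"turn": -1, "grip": 0.62},
    {"turn": -1},
    {"turn": -0.42},
    {"tx": -0.5, "ty": -0.8},
    {"tx": -0.6, "ty": -0.8},
    {"tx": -0.6, "ty": -0.8},
    {"tx": -0.6, "ty": -0.8},
    {"tx": -0.6, "ty": -0.8},
    {"tx": -0.6, "ty": -0.8},
    {"tx": -0.6, "ty": -0.8},
    {"tx": -0.6, "ty": -0.8},
    {"tx": -0.6, "ty": -0.8}
  ]
}}

```text
validation failed for argument at $.st...
```

Emit:
{"name": "send_rows", "arguments": {
  "steps": [
    {"tx": -0.05, "ty": -0.55},
    {"ty": -0.55},
    {"ty": 0}
  ]
}}

```text
validation failed for argument at $.st...
```

```bash
cat > snap.py <<'E'
import sys
from h import *
from bench import ctrl
s=ctrl.get_state();d=ctrl.get_image("wrist");n=sys.argv[1]
np.savez(n+".npz",K=d["K"],C=wristc2w(d,s),pixels=d["pixels"])
im=np.clip(d["pixels"][:,:,::-1]*1.3,0,255).astype(np.uint8).copy();o=P();C=wristc2w(d,s)
dr(im,proj(place(o["rack"],tip),d["K"],C));dr(im,proj(place(o["rack"],[[-.033*.574,-.13,.127],[0,-.08,.1],[.0282,-.08,.1112]]),d["K"],C),(0,255,0))
dr(im,proj(place(o["housing"],[[.054,.026,.095],[.054,-.026,.095],[0,.084,.095],[0,0,.064],[-.016,0,.056],[.016,0,.056],[-.063,0,.084]]+[[x,y,.038] for x in(-.068,.068) for y in(-.03,.03)]),d["K"],C),(255,0,0))
cv2.imwrite(f"pics/{n}.png",im)
E
python3 snap.py w1; python3 -c "
from h import *
p=P()['rack'];plan(place(p,[[.0282,-.08,.1112]])[0]+[0,0,.115],p[2])"
```

```text
t 0.2 pos [0.1733 0.6262 0.2359] tilt [-0.    -0.001 -1.   ] turn -2.42 txyz [-5.4  -8.35  0.16] F [-0.3 -0.4  0.2] w 87.3 gf 0.0
```

View pics/w1.png

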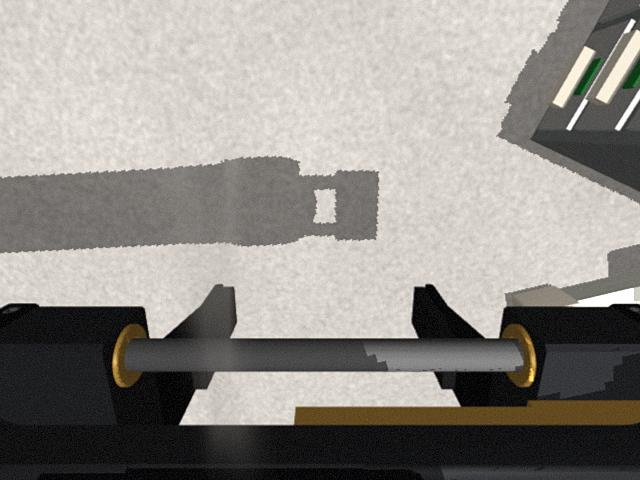

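The image shows the fingers at (225,290) and (425,290) over empty bench, and no move happened. Rows probably need every field, so I'll resend with all of them.

Emit:
{"name": "send_rows", "arguments": {
  "steps": [
    {"tx": 0, "ty": 0, "tz": 0, "turn": -1, "grip": 0.62},
    {"tx": 0, "ty": 0, "tz": 0, "turn": -1, "grip": 0.62},
    {"tx": 0, "ty": 0, "tz": 0, "turn": -0.42, "grip": 0.62},
    {"tx": -0.5, "ty": -0.75, "tz": 0, "turn": 0, "grip": 0.62},
    {"tx": -0.55, "ty": -0.8, "tz": 0, "turn": 0, "grip": 0.62},
    {"tx": -0.55, "ty": -0.8, "tz": 0, "turn": 0, "grip": 0.62},
    {"tx": -0.55, "ty": -0.8, "tz": 0, "turn": 0, "grip": 0.62},
    {"tx": -0.55, "ty": -0.8, "tz": 0, "turn": 0, "grip": 0.62},
    {"tx": -0.55, "ty": -0.8, "tz": 0, "turn": 0, "grip": 0.62},
    {"tx": -0.55, "ty": -0.8, "tz": 0, "turn": 0, "grip": 0.62},
    {"tx": -0.55, "ty": -0.8, "tz": 0, "turn": 0, "grip": 0.62},
    {"tx": -0.55, "ty": -0.8, "tz": 0, "turn": 0, "grip": 0.62}
  ]
}}

```text
time: 1.7
position: [0.4967, 0.2169, 0.2367]
tool_rot: [-0.107, 3.139, 0.001]
ft_force: [0.1, 1.1, 0.2]
grip_width: 0.627
grip_force: 0.0
```

Emit:
{"name": "send_rows", "arguments": {
  "steps": [
    {"tx": -0.6, "ty": -0.6, "tz": 0, "turn": 0, "grip": 0.62},
    {"tx": -0.6, "ty": -0.55, "tz": 0, "turn": 0, "grip": 0.62},
    {"tx": -0.2, "ty": 0, "tz": 0, "turn": 0, "grip": 0.62},
    {"tx": 0, "ty": 0, "tz": 0, "turn": 0, "grip": 0.62}
  ]
}}

```text
time: 2.2
position: [0.5842, 0.156, 0.236]
tool_rot: [0.107, -3.139, -0.0]
ft_force: [-0.0, -0.3, 0.1]
grip_width: 0.617
grip_force: 0.0
```

```bash
python3 snap.py w1; python3 -c "
from h import *
p=P()['rack'];plan(place(p,[[.0282,-.08,.1112]])[0]+[0,0,.115],p[2])"
```

```text
t 2.25 pos [0.5835 0.1568 0.2361] tilt [-0.001  0.    -1.   ] turn 0.01 txyz [ 0.88 -0.07  0.16] F [-0.3 -0.4 -0.7] w 53.8 gf 0.0
```

View pics/w1.png

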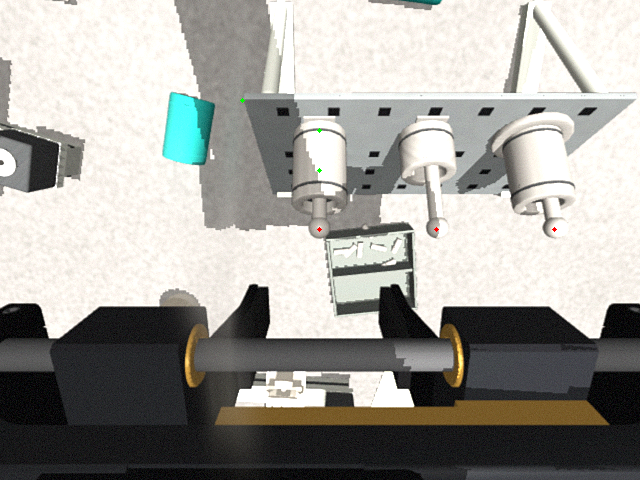

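The rack model matches within 1 px: ball tips at (319,229), (437,229) and (554,229), the sleeve between them and the board at about (320,165). Descending to grasp now.

Emit:
{"name": "send_rows", "arguments": {
  "steps": [
    {"tx": 0.44, "ty": -0.07, "tz": 0, "turn": 0, "grip": 0.62},
    {"tx": 0.44, "ty": 0, "tz": 0.1, "turn": 0, "grip": 0.62},
    {"tx": 0, "ty": 0, "tz": 0.5, "turn": 0, "grip": 0.62},
    {"tx": 0, "ty": 0, "tz": 0.6, "turn": 0, "grip": 0.62},
    {"tx": 0, "ty": 0, "tz": 0.5, "turn": 0, "grip": 0.62},
    {"tx": 0, "ty": 0, "tz": 0.3, "turn": 0, "grip": 0.62},
    {"tx": 0, "ty": 0, "tz": 0.17, "turn": 0, "grip": 0.62},
    {"tx": 0, "ty": 0, "tz": 0, "turn": 0, "grip": 0.62}
  ]
}}

```text
time: 3.25
position: [0.5317, 0.148, 0.1064]
tool_rot: [0.108, -3.139, -0.0]
ft_force: [0.3, -0.3, -0.3]
grip_width: 0.619
grip_force: 0.0
```

```bash
python3 -c "
from h import *
p=P()['rack'];plan(place(p,[[.0282,-.08,.1062]])[0],p[2])"
```

```text
t 3.25 pos [0.5317 0.148  0.1064] tilt [-0.  0. -1.] turn 0.0 txyz [0.01 0.01 0.  ] F [ 0.3 -0.3 -0.3] w 53.9 gf 0.0
```

Close on the sleeve.

Emit:
{"name": "send_rows", "arguments": {
  "steps": [
    {"tx": 0, "ty": 0, "tz": 0, "turn": 0, "grip": 0.4},
    {"tx": 0, "ty": 0, "tz": 0, "turn": 0, "grip": 0.4},
    {"tx": 0, "ty": 0, "tz": 0, "turn": 0, "grip": 0.4},
    {"tx": 0, "ty": 0, "tz": 0, "turn": 0, "grip": 0.4}
  ],
  "newtons": 25
}}

```text
time: 3.75
position: [0.5327, 0.1482, 0.1073]
tool_rot: [-0.107, 3.138, 0.002]
ft_force: [0.9, 1.6, 4.7]
grip_width: 0.453
grip_force: 25.0
```

Emit:
{"name": "send_rows", "arguments": {
  "steps": [
    {"tx": 0.067, "ty": 0, "tz": -0.095, "turn": 0, "grip": 0.4},
    {"tx": 0, "ty": 0, "tz": 0, "turn": 0, "grip": 0.4},
    {"tx": -0.1, "ty": 0, "tz": -0.07, "turn": 0, "grip": 0.4},
    {"tx": -0.2, "ty": 0, "tz": -0.14, "turn": 0, "grip": 0.4},
    {"tx": 0, "ty": 0, "tz": 0, "turn": 0, "grip": 0.4}
  ]
}}

```text
time: 4.38
position: [0.5471, 0.1484, 0.1252]
tool_rot: [-0.106, 3.139, -0.0]
ft_force: [-0.7, 1.2, -3.3]
grip_width: 0.454
grip_force: 25.0
```

```bash
python3 -c "
from h import *
p=P()['rack'];plan(place(p,[[.0282,-.08,.1062]])[0],p[2])"
```

```text
t 4.38 pos [0.5471 0.1484 0.1252] tilt [ 0.001 -0.    -1.   ] turn -0.01 txyz [0.27 0.02 0.32] F [-0.7  1.2 -3.3] w 39.5 gf 25.000788643956184
```

Emit:
{"name": "send_rows", "arguments": {
  "steps": [
    {"tx": -0.3, "ty": 0, "tz": -0.21, "turn": 0, "grip": 0.4},
    {"tx": -0.3, "ty": 0, "tz": -0.21, "turn": 0, "grip": 0.4},
    {"tx": -0.3, "ty": 0, "tz": -0.21, "turn": 0, "grip": 0.4},
    {"tx": -0.3, "ty": 0, "tz": -0.21, "turn": 0, "grip": 0.4},
    {"tx": -0.2, "ty": 0, "tz": -0.3, "turn": 0, "grip": 0.4},
    {"tx": 0, "ty": 0, "tz": -0.4, "turn": 0, "grip": 0.4},
    {"tx": 0, "ty": 0, "tz": 0, "turn": 0, "grip": 0.4}
  ]
}}

```text
time: 5.25
position: [0.6307, 0.1543, 0.2185]
tool_rot: [-0.107, 3.137, 0.001]
ft_force: [0.4, -0.1, -2.8]
grip_width: 0.454
grip_force: 25.0
```

```bash
python3 snap.py w2; python3 -c "
from h import *
q=P()['housing'];plan(place(q,[[-.05,0,.22]])[0],q[2])"
```

```text
t 5.3 pos [0.6297 0.1543 0.2169] tilt [ 0.  0. -1.] turn 2.24 txyz [ 1.1  -6.05 -0.05] F [ 0.2  0.1 -3. ] w 39.6 gf 25.00087409745902
```

View pics/w2.png

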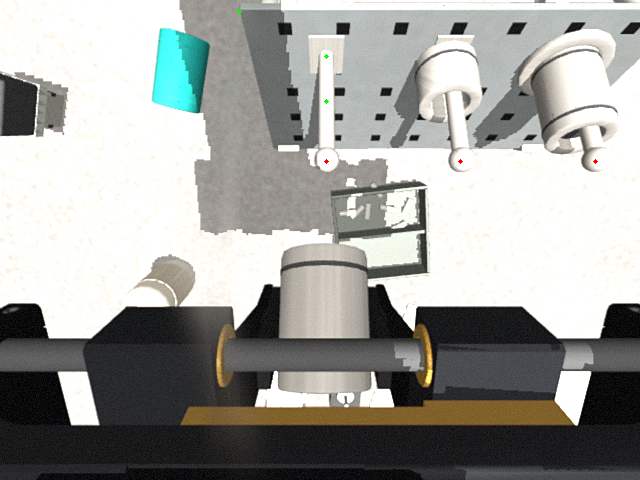

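The sleeve is in the jaws at (325,315), off the now bare peg at (326,100). I'll carry it to a free patch of bench and level it there by pivoting its low end against the surface.

Emit:
{"name": "send_rows", "arguments": {
  "steps": [
    {"tx": 0.13, "ty": -0.44, "tz": 0, "turn": 0, "grip": 0.4},
    {"tx": 0.13, "ty": -0.44, "tz": 0, "turn": 0, "grip": 0.4},
    {"tx": 0.13, "ty": -0.44, "tz": 0, "turn": 0, "grip": 0.4},
    {"tx": 0.13, "ty": -0.44, "tz": 0, "turn": 0, "grip": 0.4},
    {"tx": 0.13, "ty": -0.44, "tz": 0.2, "turn": 0, "grip": 0.4},
    {"tx": 0, "ty": 0, "tz": 0.6, "turn": 0, "grip": 0.4},
    {"tx": 0, "ty": 0, "tz": 0.7, "turn": 0, "grip": 0.4},
    {"tx": 0, "ty": 0, "tz": 0.7, "turn": 0, "grip": 0.4},
    {"tx": 0, "ty": 0, "tz": 0.5, "turn": 0, "grip": 0.4},
    {"tx": 0, "ty": 0, "tz": 0.3, "turn": 0, "grip": 0.4},
    {"tx": 0, "ty": 0, "tz": 0, "turn": 0, "grip": 0.4}
  ],
  "newtons": 15
}}

```text
time: 6.68
position: [0.5981, 0.0191, 0.0355]
tool_rot: [0.106, -3.136, 0.001]
ft_force: [0.2, -0.2, -2.4]
grip_width: 0.457
grip_force: 15.0
```

```bash
python3 -c "
from h import *
plan([.60,.02,.0283],P()['rack'][2])"
```

```text
t 6.67 pos [0.5981 0.0191 0.0355] tilt [-0.003 -0.001 -1.   ] turn -0.01 txyz [-0.03  0.01  0.12] F [ 0.2 -0.2 -2.4] w 39.7 gf 15.000929469242692
```

Emit:
{"name": "send_rows", "arguments": {
  "steps": [
    {"tx": 0, "ty": 0, "tz": 0.05, "turn": 0, "grip": 0.4},
    {"tx": 0, "ty": 0, "tz": 0.05, "turn": 0, "grip": 0.4},
    {"tx": 0, "ty": 0, "tz": 0.02, "turn": 0, "grip": 0.4},
    {"tx": -0.04, "ty": 0, "tz": 0.015, "turn": 0, "grip": 0.4},
    {"tx": -0.04, "ty": 0, "tz": 0.015, "turn": 0, "grip": 0.4},
    {"tx": 0, "ty": 0, "tz": 0, "turn": 0, "grip": 0.4}
  ],
  "newtons": 12
}}

```text
time: 7.42
position: [0.6047, 0.0203, 0.0283]
tool_rot: [0.107, -3.14, -0.0]
ft_force: [-1.4, 1.0, 0.8]
grip_width: 0.461
grip_force: 12.0
```

Emit:
{"name": "send_rows", "arguments": {
  "steps": [
    {"tx": -0.04, "ty": 0, "tz": 0.02, "turn": 0, "grip": 0.4},
    {"tx": -0.04, "ty": 0, "tz": 0.02, "turn": 0, "grip": 0.4},
    {"tx": -0.04, "ty": 0, "tz": 0.02, "turn": 0, "grip": 0.4},
    {"tx": -0.04, "ty": 0, "tz": 0.025, "turn": 0, "grip": 0.4},
    {"tx": -0.035, "ty": 0, "tz": 0.025, "turn": 0, "grip": 0.4},
    {"tx": 0, "ty": 0, "tz": 0, "turn": 0, "grip": 0.4}
  ]
}}

```text
time: 8.18
position: [0.6164, 0.021, 0.0213]
tool_rot: [-0.107, 3.14, -0.0]
ft_force: [-1.3, 0.4, -0.4]
grip_width: 0.459
grip_force: 12.0
```

Emit:
{"name": "send_rows", "arguments": {
  "steps": [
    {"tx": -0.03, "ty": 0, "tz": 0.025, "turn": 0, "grip": 0.4},
    {"tx": -0.03, "ty": 0, "tz": 0.025, "turn": 0, "grip": 0.4},
    {"tx": -0.02, "ty": 0, "tz": 0.025, "turn": 0, "grip": 0.4},
    {"tx": 0, "ty": 0, "tz": 0, "turn": 0, "grip": 0.4}
  ]
}}

```text
time: 8.68
position: [0.6212, 0.0214, 0.0169]
tool_rot: [-0.107, 3.14, -0.0]
ft_force: [-1.1, -0.9, -0.2]
grip_width: 0.462
grip_force: 12.0
```

```bash
python3 -c "
from h import *
plan([.60,.02,.016],P()['rack'][2])
from bench import ctrl
a=ctrl.get_image('wrist')['pixels'][200:440,180:480,::-1]
d=ctrl.get_image('side');C=c2w(d);u=proj([.62,.02,.04],d['K'],C)[0].astype(int);print(u)
b=d['pixels'][u[1]-45:u[1]+45,u[0]-60:u[0]+60,::-1]
cv2.imwrite('pics/lv.png',np.hstack([cv2.resize(a,(375,300)),cv2.resize(b,(400,300),interpolation=cv2.INTER_CUBIC)]))"
```

```text
t 8.68 pos [0.6212 0.0214 0.0169] tilt [ 0. -0. -1.] turn -0.0 txyz [0.35 0.   0.01] F [-1.1 -0.9 -0.2] w 40.2 gf 11.999952122569084
[329 237]
```

View pics/lv.png

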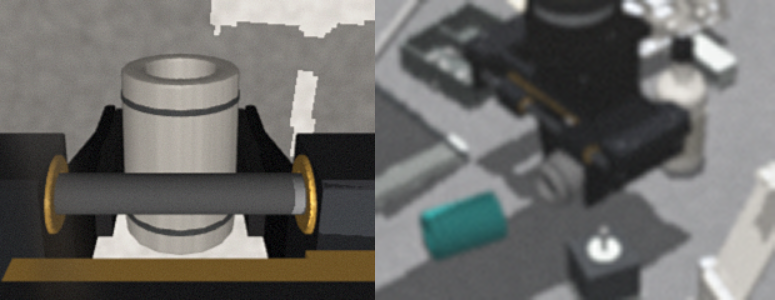

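```bash
python3 -c "
from h import *
from bench import ctrl
d=ctrl.get_image('wrist');T=d['T_tool_cam']
# tool frame: sleeve centre at tool (sx,0,-.005+dz); low end toward +tool x
def f(s,th,dz=0.001):
    c,n=np.cos(th),np.sin(th);o=[]
    for a,b in((.0295,-.02),(.0295,.02),(-.0295,.02)): # along +toolx, up
        o.append([s+a*c+b*n,0,-.005+dz-(b*c-a*n)])
    return proj(o,d['K'],T)[:,1].round(0)
for s in(-.004,0,.004):
  for th in(0,5,10): print(s,th,f(s,np.radians(th)))
g=d['pixels'][230:420,324].mean(1);print([ (230+i,int(g[i])) for i in range(0,190,2)])
"
```

```text
-0.004 0 [255. 290. 418.]
-0.004 5 [257. 283. 419.]
-0.004 10 [259. 277. 420.]
0 0 [247. 280. 411.]
0 5 [249. 274. 412.]
0 10 [251. 267. 412.]
0.004 0 [239. 270. 403.]
0.004 5 [241. 264. 404.]
0.004 10 [243. 257. 403.]
[(230, 126), (232, 124), (234, 123), (236, 126), (238, 122), (240, 128), (242, 131), (244, 87), (246, 150), (248, 191), (250, 181), (252, 178), (254, 183), (256, 181), (258, 181), (260, 182), (262, 156), (264, 89), (266, 99), (268, 168), (270, 192), (272, 177), (274, 178), (276, 177), (278, 178), (280, 175), (282, 172), (284, 175), (286, 178), (288, 105), (290, 75), (292, 70), (294, 176), (296, 177), (298, 175), (300, 175), (302, 172), (304, 173), (306, 176), (308, 173), (310, 175), (312, 172), (314, 173), (316, 175), (318, 175), (320, 170), (322, 174), (324, 174), (326, 172), (328, 169), (330, 172), (332, 170), (334, 175), (336, 174), (338, 98), (340, 46), (342, 53), (344, 60), (346, 62), (348, 73), (350, 73), (352, 76), (354, 85), (356, 85), (358, 85), (360, 86), (362, 82), (364, 80), (366, 78), (368, 74), (370, 66), (372, 160), (374, 168), (376, 170), (378, 166), (380, 170), (382, 178), (384, 109), (386, 68), (388, 70), (390, 169), (392, 165), (394, 166), (396, 170), (398, 167), (400, 166), (402, 161), (404, 207), (406, 172), (408, 72), (410, 76), (412, 77), (414, 75), (416, 73), (418, 80)]
```

The wrist view shows the sleeve nearly level: both groove rings are visible, it leans about 4°, and its centre is about 2 mm towards the robot side of the TCP. Next I'll firm the grip, lift, and turn towards the housing.

Emit:
{"name": "send_rows", "arguments": {
  "steps": [
    {"tx": 0, "ty": 0, "tz": 0, "turn": 0, "grip": 0.4},
    {"tx": 0, "ty": 0, "tz": -0.3, "turn": 0, "grip": 0.4},
    {"tx": 0, "ty": 0, "tz": -0.7, "turn": 0, "grip": 0.4},
    {"tx": 0, "ty": 0, "tz": -0.9, "turn": 0, "grip": 0.4},
    {"tx": 0, "ty": 0, "tz": -0.9, "turn": 0, "grip": 0.4},
    {"tx": 0, "ty": 0, "tz": -0.7, "turn": 0.75, "grip": 0.4},
    {"tx": 0, "ty": 0, "tz": -0.2, "turn": 0.75, "grip": 0.4},
    {"tx": 0, "ty": 0, "tz": 0, "turn": 0.74, "grip": 0.4},
    {"tx": 0, "ty": 0, "tz": 0, "turn": 0, "grip": 0.4}
  ],
  "newtons": 25
}}

```text
time: 9.95
position: [0.6212, 0.0213, 0.2403]
tool_rot: [0.382, 3.116, 0.001]
ft_force: [-0.3, -0.6, -2.0]
grip_width: 0.457
grip_force: 25.0
```

```bash
python3 -c "
from h import *
q=P()['housing'];plan(place(q,[[.035,0,.24]])[0],q[2])"
```

```text
t 9.95 pos [0.6212 0.0213 0.2403] tilt [ 0.002  0.    -1.   ] turn 0.01 txyz [ 0.08 -3.87  0.  ] F [-0.3 -0.6 -2. ] w 39.7 gf 25.002136324328603
```

Emit:
{"name": "send_rows", "arguments": {
  "steps": [
    {"tx": 0.08, "ty": -0.5, "tz": 0, "turn": 0, "grip": 0.4},
    {"tx": 0, "ty": -0.7, "tz": 0, "turn": 0, "grip": 0.4},
    {"tx": 0, "ty": -0.8, "tz": 0, "turn": 0, "grip": 0.4},
    {"tx": 0, "ty": -0.8, "tz": 0, "turn": 0, "grip": 0.4},
    {"tx": 0, "ty": -0.7, "tz": 0, "turn": 0, "grip": 0.4},
    {"tx": 0, "ty": -0.37, "tz": 0, "turn": 0, "grip": 0.4},
    {"tx": 0, "ty": 0, "tz": 0, "turn": 0, "grip": 0.4},
    {"tx": 0, "ty": 0, "tz": 0, "turn": 0, "grip": 0.4}
  ]
}}

```text
time: 10.95
position: [0.5607, -0.201, 0.2389]
tool_rot: [0.379, 3.118, 0.002]
ft_force: [0.2, 1.0, -2.2]
grip_width: 0.456
grip_force: 25.0
```

```bash
python3 snap.py w3; python3 -c "
from h import *
q=P()['housing'];plan(place(q,[[.002,0,.12]])[0],q[2])"
```

```text
t 11.0 pos [ 0.5608 -0.2006  0.2388] tilt [ 0.     0.001 -1.   ] turn 0.02 txyz [ 0.55 -0.04  1.98] F [ 0.6  0.1 -1.8] w 39.6 gf 25.0012641758849
```

View pics/w3.png

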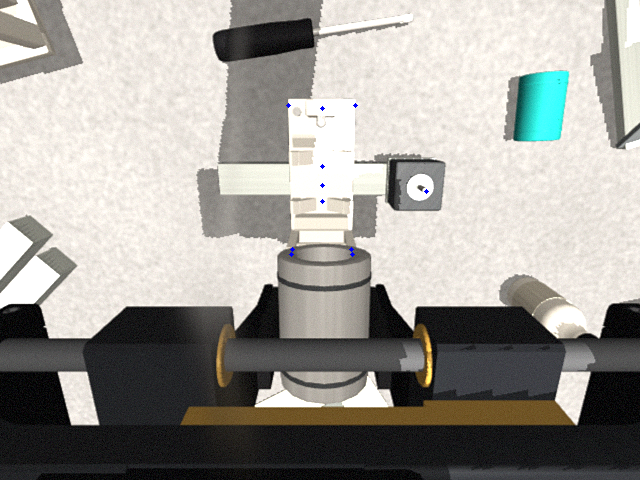

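The cradle is in view. The plate corners are at (289,99) and (355,99) against predicted row 105, and the motor shaft at (425,188) against predicted 191. So the housing lies a few mm nearer the robot than estimated. I'll measure this from edge profiles.

```bash
python3 - <<'E'
from h import *
d=load("w3");g=cv2.GaussianBlur(cv2.cvtColor(d["pixels"],cv2.COLOR_RGB2GRAY),(3,3),0).astype(float)
def edges(v,o,th=12):
    q=np.gradient(v);return [(o+i,int(q[i]*1)) for i in range(1,len(q)-1) if abs(q[i])>th and abs(q[i])>=abs(q[i-1]) and abs(q[i])>abs(q[i+1])]
print("plate col345-352 rows",edges(g[85:235,344:352].mean(1),85,6))
print("plate col300-308",edges(g[85:235,300:308].mean(1),85,6))
print("profL rows",edges(g[140:215,230:280].mean(1),140,5))
print("profR rows",edges(g[140:215,362:380].mean(1),140,5))
print("motor rows",edges(g[145:220,392:402].mean(1),145,5),"cols",edges(g[165:200,380:460].mean(0),380,8))
print("plate cols r125-132",edges(g[125:132,270:375].mean(0),270,6))
print("latch rows",edges(g[90:140,312:318].mean(1),90,4))
q=P()["housing"]
f=lambda L:proj(place(q,L),d["K"],d["C"]).round(1).tolist()
print("pred plate end,sides@z38",f([[-.068,-.03,.038],[-.068,.03,.038],[-.05,.03,.038],[-.05,-.03,.038]]))
print("profile",f([[-.015,-.06,.03],[.015,-.06,.03],[-.015,.05,.03],[.015,.05,.03]]))
print("motor",f([[-.021,.084,.075],[.021,.084,.075],[0,.063,.075],[0,.105,.075]]))
print("1mm x:",np.array(f([[0.001,0,.05]]))-f([[0,0,.05]]))
E
```

```text
plate col345-352 rows [(99, 32), (150, -22), (152, 24), (174, -6), (192, 11), (197, -35), (201, 21), (217, 10), (229, -28)]
plate col300-308 [(98, 39), (116, 6), (134, -8), (137, -13), (147, 23), (150, -20), (165, 15), (198, -28), (200, 15), (213, -21), (217, 27), (228, -12), (231, 17)]
profL rows [(161, -12), (164, 39), (194, -29)]
profR rows [(154, -9), (160, -28), (163, 67), (172, -18), (194, -31)]
motor rows [(154, -27), (159, -32), (162, 14), (179, -8), (210, 38)] cols [(386, -31), (388, -26), (396, 15), (400, 9), (407, 20), (432, -20), (444, 19)]
plate cols r125-132 [(288, 40), (311, 11), (317, -8), (325, 7), (354, -28)]
latch rows [(99, 15), (115, -40), (117, 32), (126, 17), (134, -8), (137, -14)]
pred plate end,sides@z38 [[288.3, 104.5], [355.2, 104.7], [354.7, 125.8], [288.8, 125.6]]
profile [[259.3, 163.9], [260.8, 194.9], [373.8, 164.1], [372.5, 195.1]]
motor [[421.7, 162.0], [417.8, 211.1], [395.2, 187.0], [444.2, 187.1]]
1mm x: [[0. 1.]]
```

Profile and yokes agree with the model to about 0.7 mm (the plate is simply off-centre). Going over the seat and down.

Emit:
{"name": "send_rows", "arguments": {
  "steps": [
    {"tx": 0.28, "ty": -0.05, "tz": 0, "turn": 0.02, "grip": 0.4},
    {"tx": 0.28, "ty": 0, "tz": 0, "turn": 0, "grip": 0.4},
    {"tx": 0, "ty": 0, "tz": 0.4, "turn": 0, "grip": 0.4},
    {"tx": 0, "ty": 0, "tz": 0.7, "turn": 0, "grip": 0.4},
    {"tx": 0, "ty": 0, "tz": 0.7, "turn": 0, "grip": 0.4},
    {"tx": 0, "ty": 0, "tz": 0.5, "turn": 0, "grip": 0.4},
    {"tx": 0, "ty": 0, "tz": 0.3, "turn": 0, "grip": 0.4},
    {"tx": 0, "ty": 0, "tz": 0.1, "turn": 0, "grip": 0.4},
    {"tx": 0, "ty": 0, "tz": 0, "turn": 0, "grip": 0.4}
  ]
}}

```text
time: 12.12
position: [0.5274, -0.1973, 0.0775]
tool_rot: [0.387, 3.117, 0.0]
ft_force: [0.2, -0.5, -2.0]
grip_width: 0.455
grip_force: 25.0
```

```bash
python3 -c "
from h import *
o=P();q=o['housing'];q[:2]=place(q,[[-.0007,-.0006,0]])[0][:2];np.savez('pose.npz',rack=o['rack'],housing=q);plan(place(q,[[.002,0,.06]])[0],q[2])"
```

```text
t 12.12 pos [ 0.5274 -0.1973  0.0775] tilt [ 0.001 -0.    -1.   ] turn -0.02 txyz [0.01 0.03 0.29] F [ 0.2 -0.5 -2. ] w 39.6 gf 25.000399526782076
```

Emit:
{"name": "send_rows", "arguments": {
  "steps": [
    {"tx": 0.01, "ty": 0.02, "tz": 0.07, "turn": 0, "grip": 0.4},
    {"tx": 0, "ty": 0, "tz": 0.07, "turn": 0, "grip": 0.4},
    {"tx": 0, "ty": 0, "tz": 0.04, "turn": 0, "grip": 0.4},
    {"tx": 0, "ty": 0, "tz": 0.03, "turn": 0, "grip": 0.4},
    {"tx": 0, "ty": 0, "tz": 0, "turn": 0, "grip": 0.4}
  ],
  "newtons": 12
}}

```text
time: 12.75
position: [0.5264, -0.1962, 0.0642]
tool_rot: [-0.388, -3.117, -0.0]
ft_force: [-0.1, -0.1, -2.8]
grip_width: 0.461
grip_force: 12.0
```

Emit:
{"name": "send_rows", "arguments": {
  "steps": [
    {"tx": 0, "ty": 0, "tz": 0.02, "turn": 0, "grip": 0.4},
    {"tx": 0, "ty": 0, "tz": 0.02, "turn": 0, "grip": 0.4},
    {"tx": 0, "ty": 0, "tz": 0, "turn": 0, "grip": 0.4}
  ]
}}

```text
time: 13.12
position: [0.5269, -0.196, 0.0622]
tool_rot: [0.387, 3.117, 0.0]
ft_force: [-0.4, -0.1, 0.6]
grip_width: 0.458
grip_force: 12.0
```

Emit:
{"name": "send_rows", "arguments": {
  "steps": [
    {"tx": 0, "ty": 0, "tz": 0.02, "turn": 0, "grip": 0.4},
    {"tx": 0, "ty": 0, "tz": 0.015, "turn": 0, "grip": 0.4},
    {"tx": 0, "ty": 0, "tz": 0, "turn": 0, "grip": 0.4}
  ]
}}

```text
time: 13.5
position: [0.5275, -0.196, 0.0604]
tool_rot: [0.387, 3.116, 0.0]
ft_force: [1.9, 1.8, 2.4]
grip_width: 0.458
grip_force: 12.0
```

Emit:
{"name": "send_rows", "arguments": {
  "steps": [
    {"tx": 0, "ty": 0, "tz": 0.02, "turn": 0, "grip": 0.4},
    {"tx": 0, "ty": 0, "tz": 0.015, "turn": 0, "grip": 0.4},
    {"tx": 0, "ty": 0, "tz": 0, "turn": 0, "grip": 0.4}
  ],
  "newtons": 8
}}

```text
time: 13.88
position: [0.5277, -0.1957, 0.0588]
tool_rot: [0.387, 3.116, 0.002]
ft_force: [1.2, 2.9, 6.8]
grip_width: 0.461
grip_force: 8.0
```

```bash
python3 - <<'E'
from h import *
from bench import ctrl
s=ctrl.get_state();d=ctrl.get_image("wrist");C=wristc2w(d,s);cv2.imwrite("pics/seat.png",d["pixels"][:,:,::-1])
g=d["pixels"][:,322:327].mean((1,2))
print([(i,int(g[i])) for i in range(225,420) if g[i]<120 and not 340<i<372])
q=P()["housing"]
for x in(-.002,0,.002):
    print(x,proj(place(q,[[x-.0295,0,.044],[x-.0295,0,.084],[x+.0295,0,.084]]),d["K"],C)[:,1].round(1))
print([(i,int(g[i])) for i in range(225,300)])
E
```

```text
[(263, 88), (264, 32), (265, 31), (266, 35), (267, 66), (268, 80), (269, 84), (270, 88), (271, 93), (272, 99), (293, 99), (294, 61), (295, 60), (296, 58), (297, 61), (298, 100), (338, 81), (339, 31), (340, 39), (387, 75), (388, 55), (389, 57), (390, 59), (391, 114), (407, 87), (408, 62), (409, 64), (410, 68), (411, 67), (412, 65), (413, 66), (414, 68), (415, 66), (416, 67), (417, 68), (418, 67), (419, 66)]
-0.002 [238.5 270.7 404.2]
0 [242.6 275.8 408.2]
0.002 [246.6 280.8 412.1]
[(225, 143), (226, 196), (227, 209), (228, 207), (229, 205), (230, 207), (231, 207), (232, 206), (233, 207), (234, 185), (235, 167), (236, 163), (237, 165), (238, 167), (239, 165), (240, 165), (241, 166), (242, 166), (243, 167), (244, 165), (245, 166), (246, 165), (247, 167), (248, 162), (249, 156), (250, 155), (251, 153), (252, 156), (253, 155), (254, 155), (255, 154), (256, 155), (257, 154), (258, 154), (259, 156), (260, 155), (261, 158), (262, 159), (263, 88), (264, 32), (265, 31), (266, 35), (267, 66), (268, 80), (269, 84), (270, 88), (271, 93), (272, 99), (273, 130), (274, 180), (275, 183), (276, 168), (277, 156), (278, 153), (279, 153), (280, 154), (281, 153), (282, 154), (283, 153), (284, 154), (285, 152), (286, 153), (287, 154), (288, 155), (289, 154), (290, 155), (291, 156), (292, 159), (293, 99), (294, 61), (295, 60), (296, 58), (297, 61), (298, 100), (299, 147)]
```

The near groove ring has moved to row 295 and the near end edge to 275, as predicted for a level, seated sleeve. I'll ease off, release and rise.

Emit:
{"name": "send_rows", "arguments": {
  "steps": [
    {"tx": 0, "ty": 0, "tz": -0.02, "turn": 0, "grip": 0.4},
    {"tx": 0, "ty": 0, "tz": 0, "turn": 0, "grip": 0.5},
    {"tx": 0, "ty": 0, "tz": 0, "turn": 0, "grip": 0.62},
    {"tx": 0, "ty": 0, "tz": 0, "turn": 0, "grip": 0.62},
    {"tx": 0, "ty": 0, "tz": -0.3, "turn": 0, "grip": 0.62},
    {"tx": 0, "ty": 0, "tz": -0.6, "turn": 0, "grip": 0.62},
    {"tx": 0, "ty": 0, "tz": -0.8, "turn": 0, "grip": 0.62},
    {"tx": 0, "ty": 0, "tz": -0.9, "turn": 0, "grip": 0.62},
    {"tx": 0, "ty": 0, "tz": -0.6, "turn": 0, "grip": 0.62},
    {"tx": 0, "ty": 0, "tz": 0, "turn": 0, "grip": 0.62}
  ]
}}

```text
time: 15.18
position: [0.528, -0.1974, 0.2556]
tool_rot: [0.388, 3.11, -0.001]
ft_force: [0.6, -0.0, 0.3]
grip_width: 0.622
grip_force: 0.0
```

```bash
python3 snap.py w4; python3 - <<'E'
from h import *
d=load("w4");q=P()["housing"]
print(proj(place(q,[[-.0295,0,.044],[-.0295,0,.084],[.0295,0,.084],[0,.02,.064],[0,-.02,.064]]),d["K"],d["C"]).round(1).tolist())
g=d["pixels"][:,322:327].mean((1,2));print([(i,int(g[i])) for i in range(200,340,1) if abs(g[i]-g[i-1])>12])
t=P()["housing"]
plan(place(t,[[.125,0,.25]])[0],t[2])
# cover angle from side picture: outline of bright cover, free-end corners
from bench import ctrl
s=ctrl.get_image("side")
for th in(1.75,1.85,1.95,2.05):
    print(th,proj(place(q,[[.052-.098*np.cos(th),y,.088+.098*np.sin(th)] for y in(-.021,.021)]),s["K"],c2w(s)).round(1).tolist())
E
```

```text
[[325.7, 180.1], [326.0, 186.7], [326.1, 250.4], [346.9, 214.2], [304.9, 214.3]]
[(208, 216), (212, 195), (213, 180), (216, 223), (220, 193), (223, 217), (225, 212), (227, 224), (237, 197), (238, 130), (239, 60), (240, 46), (241, 115), (242, 129), (248, 185), (249, 239), (256, 215), (257, 196), (266, 132), (267, 91), (269, 116), (270, 182), (271, 226), (272, 242), (278, 224), (279, 209), (323, 196), (324, 175), (325, 158), (338, 80), (339, 24)]
t 15.22 pos [ 0.527  -0.1968  0.2532] tilt [ 0.004 -0.    -1.   ] turn -0.02 txyz [-2.05  0.03  0.05] F [ 0.2 -0.4 -1.4] w 53.9 gf 0.0
1.75 [[387.5, 252.6], [378.3, 240.7]]
1.85 [[391.4, 252.2], [382.2, 240.4]]
1.95 [[395.2, 252.2], [385.9, 240.4]]
2.05 [[398.7, 252.5], [389.3, 240.7]]
```

The sleeve lies in the cradle where predicted (far ring row 240, end row 248). Fitting the cover's end corners in the side view puts it at about 2.02 rad. Now the closed fingers go behind it.

Emit:
{"name": "send_rows", "arguments": {
  "steps": [
    {"tx": -0.5, "ty": 0.03, "tz": 0, "turn": -0.02, "grip": 0},
    {"tx": -0.7, "ty": 0, "tz": 0, "turn": 0, "grip": 0},
    {"tx": -0.6, "ty": 0, "tz": 0, "turn": 0, "grip": 0},
    {"tx": -0.35, "ty": 0, "tz": 0, "turn": 0, "grip": 0},
    {"tx": 0, "ty": 0, "tz": 0, "turn": 0, "grip": 0},
    {"tx": 0, "ty": 0, "tz": 0.5, "turn": 0, "grip": 0},
    {"tx": 0, "ty": 0, "tz": 0.7, "turn": 0, "grip": 0},
    {"tx": 0, "ty": 0, "tz": 0.5, "turn": 0, "grip": 0},
    {"tx": 0, "ty": 0, "tz": 0, "turn": 0, "grip": 0}
  ],
  "newtons": 20
}}

```text
time: 16.4
position: [0.649, -0.2247, 0.1458]
tool_rot: [-0.383, -3.111, -0.002]
ft_force: [1.2, -0.1, 0.7]
grip_width: 0.007
grip_force: 0.0
```

```bash
python3 -c "
from h import *
q=P()['housing'];plan(place(q,[[.0265,0,.150]])[0],q[2])"
```

```text
t 16.4 pos [ 0.649  -0.2247  0.1458] tilt [-0.007  0.002 -1.   ] turn -0.0 txyz [ 1.68 -0.01 -0.07] F [ 1.2 -0.1  0.7] w 0.6 gf 0.0
```

Emit:
{"name": "send_rows", "arguments": {
  "steps": [
    {"tx": 0.15, "ty": 0, "tz": -0.02, "turn": 0, "grip": 0},
    {"tx": 0.15, "ty": 0, "tz": -0.02, "turn": 0, "grip": 0},
    {"tx": 0.15, "ty": 0, "tz": -0.02, "turn": 0, "grip": 0},
    {"tx": 0.15, "ty": 0, "tz": 0, "turn": 0, "grip": 0},
    {"tx": 0.15, "ty": 0, "tz": 0, "turn": 0, "grip": 0},
    {"tx": 0.15, "ty": 0, "tz": 0, "turn": 0, "grip": 0},
    {"tx": 0.15, "ty": 0, "tz": 0, "turn": 0, "grip": 0},
    {"tx": 0, "ty": 0, "tz": 0, "turn": 0, "grip": 0}
  ]
}}

```text
time: 17.4
position: [0.5902, -0.2104, 0.1525]
tool_rot: [-0.384, -3.118, -0.001]
ft_force: [-0.8, -0.2, -0.6]
grip_width: 0.007
grip_force: 0.0
```

Emit:
{"name": "send_rows", "arguments": {
  "steps": [
    {"tx": 0.15, "ty": 0, "tz": 0, "turn": 0, "grip": 0},
    {"tx": 0.15, "ty": 0, "tz": 0.01, "turn": 0, "grip": 0},
    {"tx": 0.15, "ty": 0, "tz": 0.01, "turn": 0, "grip": 0},
    {"tx": 0.15, "ty": 0, "tz": 0.01, "turn": 0, "grip": 0},
    {"tx": 0.05, "ty": 0, "tz": 0, "turn": 0, "grip": 0},
    {"tx": 0, "ty": 0, "tz": 0, "turn": 0, "grip": 0}
  ]
}}

```text
time: 18.15
position: [0.5529, -0.2009, 0.1509]
tool_rot: [-0.383, -3.118, -0.001]
ft_force: [0.4, 0.5, 0.7]
grip_width: 0.004
grip_force: 0.1
```

```bash
python3 -c "
from h import *
q=P()['housing']
for x,z in((.0014,.142),(-.0146,.127),(-.0235,.1065)): plan(place(q,[[x,0,z]])[0],q[2])"
```

```text
t 18.15 pos [ 0.5529 -0.2009  0.1509] tilt [ 0.  0. -1.] turn -0.0 txyz [ 0.44 -0.01  0.15] F [0.4 0.5 0.7] w 0.4 gf 0.07604963873745874
t 18.15 pos [ 0.5529 -0.2009  0.1509] tilt [ 0.  0. -1.] turn -0.0 txyz [ 0.71 -0.01  0.4 ] F [0.4 0.5 0.7] w 0.4 gf 0.07604963873745874
t 18.15 pos [ 0.5529 -0.2009  0.1509] tilt [ 0.  0. -1.] turn -0.0 txyz [ 0.86 -0.01  0.74] F [0.4 0.5 0.7] w 0.4 gf 0.07604963873745874
```

Emit:
{"name": "send_rows", "arguments": {
  "steps": [
    {"tx": 0.15, "ty": 0, "tz": 0.05, "turn": 0, "grip": 0},
    {"tx": 0.15, "ty": 0, "tz": 0.05, "turn": 0, "grip": 0},
    {"tx": 0.14, "ty": 0, "tz": 0.05, "turn": 0, "grip": 0},
    {"tx": 0.13, "ty": 0, "tz": 0.12, "turn": 0, "grip": 0},
    {"tx": 0.14, "ty": 0, "tz": 0.13, "turn": 0, "grip": 0},
    {"tx": 0.05, "ty": 0, "tz": 0.1, "turn": 0, "grip": 0},
    {"tx": 0.05, "ty": 0, "tz": 0.1, "turn": 0, "grip": 0},
    {"tx": 0, "ty": 0, "tz": 0, "turn": 0, "grip": 0}
  ]
}}

```text
time: 19.15
position: [0.5058, -0.1892, 0.1144]
tool_rot: [-0.383, -3.118, -0.0]
ft_force: [-0.3, -0.7, 1.2]
grip_width: 0.004
grip_force: 0.2
```

```bash
python3 - <<'E'
from h import *
from bench import ctrl
q=P()['housing'];plan(place(q,[[-.0235,0,.1065]])[0],q[2])
d=ctrl.get_image("side");a=load("side0")["pixels"]
print(a[241:252,388:398].mean(),d["pixels"][241:252,388:398].mean())
E
```

```text
t 19.15 pos [ 0.5058 -0.1892  0.1144] tilt [-0.  0. -1.] turn -0.0 txyz [ 0.05 -0.01  0.13] F [-0.3 -0.7  1.2] w 0.4 gf 0.19621626654952706
180.9212121212121 159.29090909090908
```

Now press down onto the catch.

Emit:
{"name": "send_rows", "arguments": {
  "steps": [
    {"tx": 0.05, "ty": 0, "tz": 0.04, "turn": 0, "grip": 0},
    {"tx": 0, "ty": 0, "tz": 0.05, "turn": 0, "grip": 0},
    {"tx": 0, "ty": 0, "tz": 0.04, "turn": 0, "grip": 0},
    {"tx": 0, "ty": 0, "tz": 0, "turn": 0, "grip": 0}
  ]
}}

```text
time: 19.7
position: [0.5032, -0.1886, 0.1072]
tool_rot: [0.383, 3.118, 0.0]
ft_force: [1.0, 0.9, 0.4]
grip_width: 0.006
grip_force: 0.6
```

Emit:
{"name": "send_rows", "arguments": {
  "steps": [
    {"tx": 0, "ty": 0, "tz": 0.03, "turn": 0, "grip": 0},
    {"tx": 0, "ty": 0, "tz": 0.02, "turn": 0, "grip": 0},
    {"tx": 0, "ty": 0, "tz": 0, "turn": 0, "grip": 0}
  ]
}}

```text
time: 20.08
position: [0.5028, -0.1885, 0.1046]
tool_rot: [-0.383, -3.117, -0.001]
ft_force: [-1.8, 0.9, 7.9]
grip_width: 0.004
grip_force: 4.2
```

Emit:
{"name": "send_rows", "arguments": {
  "steps": [
    {"tx": 0, "ty": 0, "tz": 0.02, "turn": 0, "grip": 0},
    {"tx": 0, "ty": 0, "tz": 0.02, "turn": 0, "grip": 0},
    {"tx": 0, "ty": 0, "tz": 0, "turn": 0, "grip": 0}
  ]
}}

```text
time: 20.45
position: [0.5028, -0.1886, 0.104]
tool_rot: [-0.384, -3.117, -0.003]
ft_force: [-7.5, 3.7, 20.6]
grip_width: 0.004
grip_force: 10.5
```

Emit:
{"name": "send_rows", "arguments": {
  "steps": [
    {"tx": 0, "ty": 0, "tz": 0.02, "turn": 0, "grip": 0},
    {"tx": 0, "ty": 0, "tz": 0, "turn": 0, "grip": 0},
    {"tx": 0, "ty": 0, "tz": -0.1, "turn": 0, "grip": 0},
    {"tx": 0, "ty": 0, "tz": -0.1, "turn": 0, "grip": 0},
    {"tx": 0, "ty": 0, "tz": -0.5, "turn": 0, "grip": 0},
    {"tx": 0, "ty": 0, "tz": -0.8, "turn": 0, "grip": 0},
    {"tx": -0.3, "ty": 0, "tz": -0.8, "turn": 0, "grip": 0},
    {"tx": -0.6, "ty": 0, "tz": 0, "turn": 0, "grip": 0},
    {"tx": -0.6, "ty": 0, "tz": 0, "turn": 0, "grip": 0},
    {"tx": 0, "ty": 0, "tz": 0, "turn": 0, "grip": 0}
  ]
}}

```text
time: 21.7
position: [0.5914, -0.21, 0.2364]
tool_rot: [-0.381, -3.116, 0.002]
ft_force: [-0.9, -0.2, -0.8]
grip_width: 0.006
grip_force: 0.0
```

```bash
python3 - <<'E'
from h import *
from bench import ctrl
s=ctrl.get_state();d=ctrl.get_image("wrist");C=wristc2w(d,s);q=P()["housing"]
im=d["pixels"][:,:,::-1].copy()
for th,c in((0,(0,0,255)),(.1,(0,255,0))):
    dr(im,proj(place(q,[[.052-.098*np.cos(th),y,.0905+.098*np.sin(th)] for y in(-.021,.021)]),d["K"],C),c)
a=cv2.resize(im[60:360,150:550],(400,300));b=im[60:210,220:420]
e=ctrl.get_image("side");se=e["pixels"][:,:,::-1].copy()
for th,c in((0,(0,0,255)),(.1,(0,255,0))):
    dr(se,proj(place(q,[[.052-.098*np.cos(th),y,.0905+.098*np.sin(th)] for y in(-.021,.021)]),e["K"],c2w(e)),c)
f=lambda x:cv2.resize(x,(400,300),interpolation=cv2.INTER_CUBIC)
g=f(se[235:325,310:430]);h=f(se[140:320,180:420])
cv2.imwrite("pics/end.png",np.vstack([np.hstack([a,f(b)]),np.hstack([g,h])]))
print(s["position"],s["ft_force"])
E
```

```text
[ 0.59144961 -0.20995587  0.23641044] [-0.86839502 -0.15304823 -0.79385848]
```

View pics/end.png

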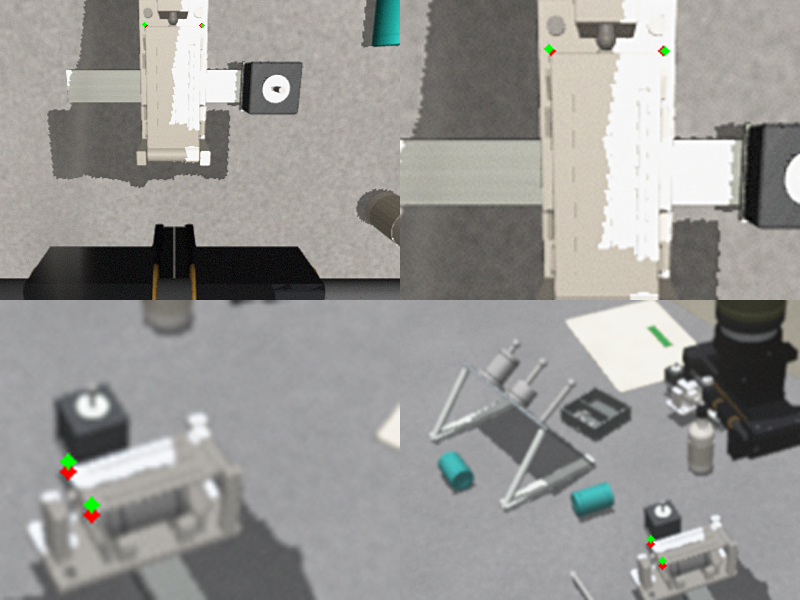

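The cover stays shut with the fingers clear: its free end is on the predicted shut markers, at side-crop (68,472) and (91,515). The sleeve is under it, and the other two sleeves, the bottle and the screwdriver look unmoved. I'm handing in.

```bash
python3 -c "
from bench import ctrl
print(ctrl.close_job())"
```

```text
the job is handed in; nothing more can be done
None
```

The job is handed in at about 22 s: the long sleeve lies level in the cradle and the cover stays shut on its catch with the robot clear, the other two sleeves, bottle and screwdriver appear undisturbed, and no verdict came back.

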